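Re-aim the counter scanner and clamp it

ROBOT

A 6-joint arm with a two-finger parallel gripper is mounted at the origin on the work surface. World frame = base frame: x ahead of the robot, y to its left, z up, the work surface at z = 0. Lengths are in m, angles in rad, forces in N, time in s.
With the tool pointing down it reaches from about 0.3 to 0.875 m from the base axis. Payload 6.4 kg.
Tool frame: the origin (TCP) lies at the very end of the fingers, on their centre line; the grasp point (between the pads) lies 19 mm behind it (ctrl.grip_point_offset is the z of the grasp point in the tool frame, in m); z points along the fingers, y is the direction in which the jaws open and shut (so a half turn about z gives the same grasp; the last joint's range is limited). The gripper opens to 85 mm and grips with 20 to 120 N. Pads are 22 mm wide; open, the fingers measure 114 mm over their backs; the gripper's body (76 mm by 85 mm) begins 54 mm behind the grasp point. The pads swing forward as they close: fully open they stand 13 mm farther back than shut.
Start: joints at [-1.455, 0.181, 1.607, -0, 1.354, -0.206], TCP at [0.182, -0.545, 0.231] pointing down, gripper open.
Joint ranges: [-2.99, 2.99], [-0.89, 2.07], [0.3, 2.58], [-1.14, 4.28], [0, 2.63], [-3.12, 3.12]. Speed limits (rad/s): [2.57, 2.57, 3.01, 3.14, 3.14, 3.14].

INTERFACE

Orientations are given as a unit quaternion [w, x, y, z].
In Python, from bench import status, cams, ctrl gives the robot as it stands.
- The arm moves only by the shell command python3 -m handwheel 'ROWS'. ROWS is JSON, a list of rows, each an object with "grip": the finger opening in cm, from 0 to 8.54; "linear": the shift along the tool's x, y, z in cm, a list of three; "rotation": the turn, a rotation vector about the tool's x, y, z in degrees, a list of three. A call has 1 to 12 rows; each row is the pose to reach, as a shift and turn from the pose commanded when the call began, along the tool's axes at that moment; what a row does not reach only later rows make up. A row lasts 1/12 s, in which the tool goes at most 41.7 mm and 7.16 degrees, less where a joint would pass 70% of its speed; a pose out of reach is approached as far as the arm can. A call with a gripper value outside its range is refused whole. The fingers move at their own pace and stop on an object; the grip force is fixed at half the most. Time passes only in rows, so rows that repeat a pose let the fingers close. It gives the time, the measured TCP pose, the force and the opening at its end, in the units of the state.
- status.get_obs(): the state, without advancing time (a new reading comes with each control period).
- cams.camera(name): name is "scene" or "side" or "wrist"; returns the picture (400x640x3 uint8, red, green, blue); there is no depth.
- cams.camera_info(name): a dict with "fovy" (degrees; the focal length in pixels is half the picture's height over the tangent of half this angle, whatever the lens; pixels are square), "cx", "cy" (the principal point, pixels), "k1" (the pictures are not rectified: a ray, as slopes to the right and down, at radius r is drawn at 1 + k1 r^2 times it, then the intrinsics apply), "world_from_camera" (4x4, takes a point from camera to world coordinates); the wrist camera has in their place "mount" (4x4, takes a point from camera to tool coordinates, whose origin is the TCP and whose axes are the flange's). Camera axes: x right, y down, z forward; pixel columns grow to the right and rows downward; lengths in m; the calibration is good to about 2 mm. A picture is of the moment at which its call begins: read the wrist's pose just before it. camera_info takes no time and is no camera call.
- ctrl.hand_in(): hands the job in, once; it reports no verdict.
The state is a dict: "time_s": time; "q": joint angles; "dq": joint speeds; "joint_efforts": joint torques, N m; "eef_pos": TCP position; "eef_rot": TCP orientation; "wrist_force": force on the tool from outside, world axes, zero at the start; "torque": the same for the moment, N m; "opening": opening from 0.0 (shut) to 1.0 (fully open).
Only numpy, scipy, OpenCV 4.12 (cv2) and the standard library are available. Lean on these libraries where they do the work, as an engineer would, in place of code of your own. Each camera call takes 0.05 s, during which the arm holds its last target.

TASK

The barcode scanner on the counter's swivel stand has to look at the green mark. Slacken the orange clamp knob until the arm is free, swing the scanner until its yellow pointer lines up with the green mark (not the blue one), then do the knob up again until it takes about 0.17 N m more to turn than it does free - so that the arm is held, but the clamp is not overtightened - and let go. Do not force the scanner round while it is clamped, and leave everything else on the counter where it is.

Things in the scene. Friction and masses are not known exactly. Their poses are not given: they have to be found in the camera images.
- stand: Fixed grey stand. Origin: on the swivel axis, at counter level; z up. Its base plate (300 x 300 mm, 12 mm thick) runs from 70 mm behind the axis to 230 mm ahead along its x, and 150 mm to either side; a scale of white ticks is painted round the axis. A 72 mm wide pedestal rises on the axis to 60 mm.
- scanner: Swivel arm with dark scanner box. Origin: on the swivel axis at counter level (as the stand's); x points along the arm to the pointer, z up. Turns up to 0.9 rad either way from the stand's x. Arm 30 mm wide, its top at 80 mm; box 97 to 163 mm from the axis, 86 mm wide, 32 to 110 mm above the counter. Slack it turns with about 0.12 N m (1 N at the post) and stays put; clamped it must not be moved.
- swing_post (a point): Steel post on the scanner's roof to swing it by: upright round pin 18 mm in diameter, 110 to 160 mm above the counter, 125 mm out from the swivel axis. The point is on its axis, 138 mm above the counter; axes as the scanner's.
- pointer_tip (a point): Tip of the yellow pointer (4 mm wide, 31 mm above the counter), 182 mm from the swivel axis on the scanner's x axis. Repeated by a yellow line on the roof.
- knob_grip (a point): Where to pinch the orange clamp knob, on the swivel axis, 123 mm above the counter: an upright bar grip 50 mm long (its x axis), 12 mm thick (its y axis), 99 to 135 mm above the counter, on a black disc of 40 mm diameter whose top is at 99 mm. The knob does not rise and does not turn the scanner with it.
- knob: How the knob behaves. Seen from above, counterclockwise loosens, clockwise tightens; it stays where left. Turning it free takes a steady 0.46 N m. The clamp bites (hidden wear: feel it) anywhere from 0.1 to 1.1 rad counterclockwise of the start. Clockwise past the bite the torque rises by 0.09 N m at 0.4 rad, 0.17 at 0.58, 0.24 at 0.74. Slackened by 1.15 rad it is always free; stops at 1.35 rad or more. Origin: as stand
- clamp_plate: Steel washer (52 mm wide, 84 to 89 mm above the counter) under the knob, pressed down by its screw (4 mm per rad) to clamp the arm: clamp force = rise of the tightening torque over free turning / 0.004 m. Reading the torque at rest also shows leftover knob friction, so compare like with like. Origin: on the swivel axis at counter level
- green_mark: Green round button fixed on the stand's base plate, 14 mm in diameter, 12 to 19 mm above the counter, 186 to 220 mm from the swivel axis, on one side of the scale. Origin: centre of its underside. The scanner must point at it.
- blue_mark: Blue round button, the same size, on the other side of the scale. Not wanted now.
- amber_bottle: Bystander: amber glass bottle with black cap and paper label, 62 mm wide, 200 mm tall. Origin: centre of its underside.
- green_bottle: Bystander: green glass bottle with white cap and paper label, 68 mm wide, 215 mm tall. Origin: centre of its underside.
- jar: Bystander: small glass jar with red lid, 64 mm wide, 85 mm tall. Origin: centre of its underside.
- pen_cup: Bystander: empty grey plastic pen cup, 72 mm wide, 100 mm tall. Origin: centre of its underside.
- tag_block: Bystander: block of blank price tags, 55 x 80 x 24 mm. Origin: centre of its underside.
- tape_roll: Bystander: cardboard-brown roll of tape lying flat, 90 mm wide, 24 mm high. Origin: centre of its underside.
- stapler: Bystander: red and black stapler, 130 x 34 x 41 mm. Origin: centre of its underside.

How it is judged:
By the outcome, as a careful person would: the job done as asked, in the order asked, and still so for the second after the job is handed in, with the robot touching nothing.
It also fails if it takes over 69 s, if anything falls off the work surface, if the arm or the gripper's body presses on something with over 40 N, if the wrist force passes 120 N, or if a joint passes its speed limit or range.

## Working session

There is one attempt and no reset: what is moved stays moved. The work goes in short steps, Python scripts to look and compute and a shell command to move; the robot and the scene stay as the last step left them, time stands still between calls to the robot, and variables do not carry over. Pictures are saved under pics/ and viewed, and the job is handed in when it is done.

```bash
mkdir -p pics; ls; cat > h.py <<'E'
import numpy as np, cv2
from bench import status, cams, ctrl
def snap(n,f):
    im=cams.camera(n); cv2.imwrite('pics/'+f+'.png',cv2.cvtColor(im,cv2.COLOR_RGB2BGR)); return im
E
python3 - <<'E'
from h import *
print(status.get_obs())
for n in ("scene","side"):
    snap(n,n+"0"); print(n,cams.camera_info(n))
print(cams.camera_info("wrist"),ctrl.grip_point_offset)
E
```

```text
pics
{'time_s': 0.0, 'q': array([-1.45529615e+00,  1.81533602e-01,  1.60805441e+00, -1.29292770e-05,
        1.35381849e+00, -2.06318202e-01]), 'dq': array([ 0.00233027,  0.00016225, -0.00013532,  0.00135422, -0.00019053,
       -0.00019037]), 'joint_efforts': array([-1.09778768e-03, -4.44867039e+01, -3.51337624e+01, -3.48129824e-04,
        9.07418726e-03, -5.02230876e-05]), 'eef_pos': array([ 0.18180222, -0.54488905,  0.23036593]), 'eef_rot': array([-9.06279989e-04,  9.87081395e-01,  1.60217032e-01,  3.48632803e-05]), 'wrist_force': array([-0.44133416, -1.3613135 , -0.31485542]), 'torque': array([ 0.02273821, -0.00864344,  0.00499866]), 'opening': 0.9988540415472412}
scene {'fovy': 55.61033607821704, 'cx': 317.921898951216, 'cy': 200.66077568304203, 'k1': 0.024511147532981243, 'world_from_camera': array([[-0.87516963,  0.35294333, -0.33092163,  0.7833549 ],
       [ 0.48347164,  0.66378985, -0.57064719,  0.50228514],
       [ 0.0182563 , -0.65940431, -0.75156681,  0.83130447],
       [ 0.        ,  0.        ,  0.        ,  1.        ]])}
side {'fovy': 46.73054041984115, 'cx': 321.243105137555, 'cy': 196.62750611762672, 'k1': -0.10378291614666797, 'world_from_camera': array([[-0.99317773, -0.08045056,  0.08441383,  0.39323131],
       [-0.11638145,  0.63851657, -0.76075748,  0.8795682 ],
       [ 0.00730374, -0.76539159, -0.6435234 ,  0.89522378],
       [ 0.        ,  0.        ,  0.        ,  1.        ]])}
{'fovy': 68.39032614890824, 'cx': 319.07304072123765, 'cy': 199.29756708687424, 'k1': -0.03343749107231125, 'mount': array([[ 4.77135547e-04, -9.59325682e-01, -2.82301272e-01,
         7.04402630e-02],
       [ 9.99999764e-01,  5.97126729e-04, -3.39012188e-04,
        -6.45051744e-04],
       [ 4.93792734e-04, -2.82301044e-01,  9.59325741e-01,
        -1.43590817e-01],
       [ 0.00000000e+00,  0.00000000e+00,  0.00000000e+00,
         1.00000000e+00]])} -0.0187
```

View pics/scene0.png

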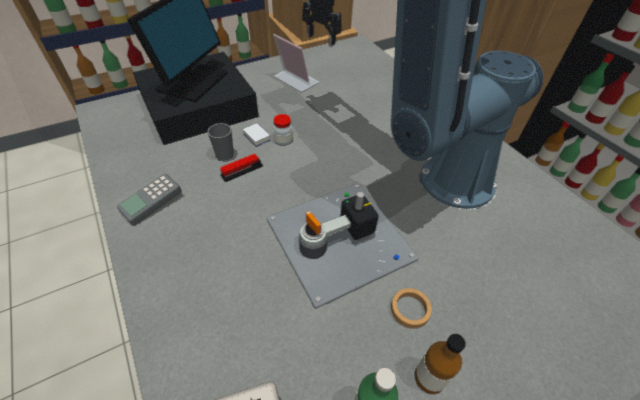

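View pics/side0.png

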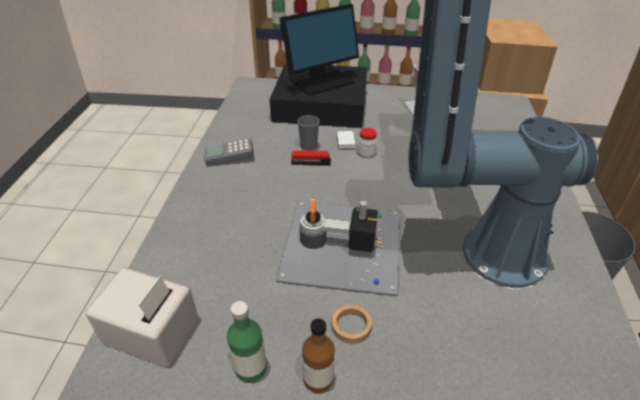

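Both views show the stand with the knob at about (313,222) in scene and (312,212) in side, and the post, green mark and blue mark to its right. Next I'll measure these.

```bash
cat >> h.py <<'E'
def K(n):
    c=cams.camera_info(n); f=200/np.tan(np.radians(c['fovy']/2))
    return np.array([[f,0,c['cx']],[0,f,c['cy']],[0,0,1]]),np.array([c['k1'],0,0,0.]),c
def T(n,o=None):
    c=cams.camera_info(n)
    if 'world_from_camera' in c: return c['world_from_camera']
    from scipy.spatial.transform import Rotation as R
    M=np.eye(4); M[:3,:3]=R.from_quat(o['eef_rot'][[1,2,3,0]]).as_matrix(); M[:3,3]=o['eef_pos']
    return M@c['mount']
def ray(n,p,o=None):
    k,d,_=K(n); u=cv2.undistortPoints(np.array([[p]],float),k,d)[0,0]; M=T(n,o)
    r=M[:3,:3]@[u[0],u[1],1]; return M[:3,3],r/np.linalg.norm(r)
def onz(n,p,z,o=None):
    a,r=ray(n,p,o); return a+r*(z-a[2])/r[2]
def proj(n,P,o=None):
    k,d,_=K(n); M=np.linalg.inv(T(n,o))
    return cv2.projectPoints(np.atleast_2d(P).astype(float),cv2.Rodrigues(M[:3,:3])[0],M[:3,3],k,d)[0][:,0]
def tri(L):
    A=np.zeros((3,3));b=np.zeros(3)
    for a,r in L:
        P=np.eye(3)-np.outer(r,r);A+=P;b+=P@a
    return np.linalg.solve(A,b)
COL={'orange':((5,200,120),(16,255,255)),'yellow':((22,120,90),(34,255,255)),'green':((45,120,50),(85,255,255)),'blue':((105,150,60),(125,255,255))}
def blobs(im,c,box,mina=4):
    h=cv2.cvtColor(im,cv2.COLOR_RGB2HSV); m=cv2.inRange(h,*map(np.array,COL[c]))
    n,l,s,ce=cv2.connectedComponentsWithStats(m)
    return [(tuple(np.round(ce[i],1)),s[i].tolist()) for i in range(1,n) if s[i][4]>=mina and box[0]<ce[i][0]<box[2] and box[1]<ce[i][1]<box[3]]
E
python3 - <<'E'
from h import *
for n,b in (("scene",(250,170,430,310)),("side",(270,180,420,300))):
    im=cv2.cvtColor(cv2.imread(f'pics/{n}0.png'),cv2.COLOR_BGR2RGB)
    for c in COL:
        for ce,s in blobs(im,c,b):
            z={'orange':.117,'yellow':.11,'green':.018,'blue':.018}[c]
            print(n,c,ce,s,onz(n,ce,z).round(4))
    x0,y0,x1,y1=b; cv2.imwrite(f'pics/{n}0c.png',cv2.resize(cv2.imread(f'pics/{n}0.png')[y0:y1,x0:x1],None,fx=4,fy=4,interpolation=cv2.INTER_CUBIC)[:600,:800])
E
```

```text
scene orange (np.float64(314.0), np.float64(222.0)) [307, 214, 13, 20, 92] [0.5099 0.0149 0.117 ]
scene yellow (np.float64(366.9), np.float64(203.8)) [364, 202, 7, 4, 16] [0.3619 0.0218 0.11  ]
scene green (np.float64(346.4), np.float64(194.4)) [345, 193, 4, 4, 13] [ 0.3406 -0.0976  0.018 ]
scene green (np.float64(346.7), np.float64(201.0)) [346, 200, 3, 3, 7] [ 0.3533 -0.0755  0.018 ]
scene blue (np.float64(396.0), np.float64(256.5)) [394, 255, 5, 4, 16] [0.3415 0.1425 0.018 ]
side yellow (np.float64(372.1), np.float64(218.8)) [368, 218, 9, 3, 21] [0.36  0.021 0.11 ]
side yellow (np.float64(377.8), np.float64(241.9)) [375, 241, 7, 3, 14] [0.3439 0.1001 0.11  ]
side green (np.float64(357.0), np.float64(209.2)) [356, 209, 3, 2, 4] [ 0.4005 -0.1148  0.018 ]
side green (np.float64(379.4), np.float64(214.8)) [379, 214, 2, 3, 5] [ 0.3362 -0.0988  0.018 ]
side blue (np.float64(376.0), np.float64(281.2)) [375, 280, 3, 4, 10] [0.339  0.1433 0.018 ]
```

View pics/scene0c.png

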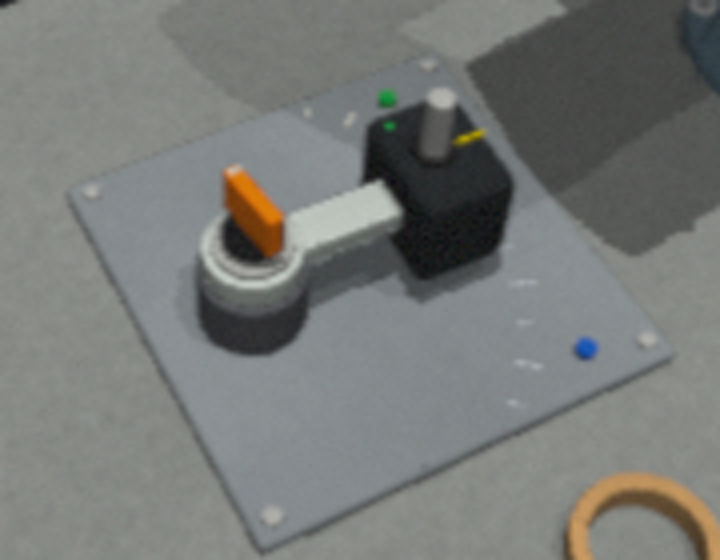

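View pics/side0c.png

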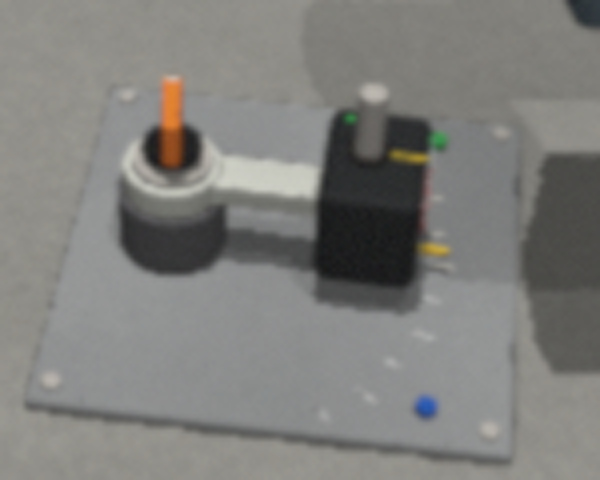

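```bash
python3 - <<'E'
from h import *
S=lambda p:(p[0]/4+250,p[1]/4+170); D=lambda p:(p[0]/4+270,p[1]/4+180)
sc=[(92,190),(428,65),(648,340),(272,515)]; sd=[(127,95),(501,132),(489,429),(50,380)]
B=[]
for a,b in zip(sc,sd):
    P=onz('scene',S(a),.014);Q=onz('side',D(b),.014);print(P.round(4),Q.round(4)); B.append((P+Q)[:2]/2)
B=np.array(B);c=B.mean(0);x=(B[1]-B[0]+B[2]-B[3]);yaw=np.arctan2(x[1],x[0]);print('centre',c,'yaw',yaw)
ax=c-.08*np.array([np.cos(yaw),np.sin(yaw)]);print('axis',ax)
def both(n,a,b,z):
    t=tri([ray('scene',a),ray('side',b)]);print(n,'tri',t.round(4),onz('scene',a,z).round(4),onz('side',b,z).round(4));return t
both('post',S((440,95)),D((374,92)),.16)
both('green',(346.4,194.4),D((439,141)),.018)
both('blue',(396,256.5),(376,281.2),.018)
both('knob top', S((254,206)),D((172,100)),.12)
# collar top ring center z~.08
print(proj('scene',[[*ax,.099],[*ax,.135]]),proj('side',[[*ax,.099],[*ax,.135]]))
# pointer tip
print('ptr',onz('side',D((436,250)),.031))
E
```

```text
[ 0.5624 -0.1224  0.014 ] [ 0.5613 -0.1232  0.014 ]
[ 0.2933 -0.1136  0.014 ] [ 0.291  -0.1165  0.014 ]
[0.3004 0.1564 0.014 ] [0.2991 0.1542 0.014 ]
[0.5706 0.1484 0.014 ] [0.5687 0.1483 0.014 ]
centre [0.43085513 0.01644941] yaw 3.114377151360481
axis [0.5108255  0.01427244]
post tri [0.385  0.0171 0.1557] [0.3879 0.0207 0.16  ] [0.3849 0.0215 0.16  ]
green tri [ 0.3352 -0.105   0.0096] [ 0.3406 -0.0976  0.018 ] [ 0.3352 -0.0971  0.018 ]
blue tri [0.339  0.1404 0.014 ] [0.3415 0.1425 0.018 ] [0.339  0.1433 0.018 ]
knob top tri [0.5122 0.0179 0.1315] [0.5114 0.015  0.12  ] [ 0.5119 -0.0013  0.12  ]
[[313.46466479 226.56197591]
 [313.6092255  217.25228687]] [[312.65612643 215.23277021]
 [312.5882161  204.58754911]]
ptr [0.33572797 0.02349197 0.031     ]
```

```bash
cat >> h.py <<'E'
from scipy.spatial.transform import Rotation as R
def delta(pos,yawy):
    "target TCP pos, yaw of tool y, tool down -> linear cm, rotation deg in tool axes"
    o=status.get_obs(); C=R.from_quat(o['eef_rot'][[1,2,3,0]]).as_matrix()
    y=np.array([np.cos(yawy),np.sin(yawy),0]); z=np.array([0,0,-1.]); G=np.c_[np.cross(y,z),y,z]
    print('linear',(C.T@(np.array(pos)-o['eef_pos'])*100).round(2),'rot',np.degrees(R.from_matrix(C.T@G).as_rotvec()).round(2))
E
python3 - <<'E'
from h import *
delta([.511,.0143,.25],.134)
E
```

```text
linear [ 48.92 -42.65  -1.87] rot [-6.000e-02 -8.000e-02 -7.924e+01]
```

```bash
python3 -m handwheel '[{"grip":4,"linear":[48.9,-42.65,-1.9],"rotation":[0,0,-79]},{"grip":4,"linear":[48.9,-42.65,-1.9],"rotation":[0,0,-79]},{"grip":4,"linear":[48.9,-42.65,-1.9],"rotation":[0,0,-79]},{"grip":4,"linear":[48.9,-42.65,-1.9],"rotation":[0,0,-79]},{"grip":4,"linear":[48.9,-42.65,-1.9],"rotation":[0,0,-79]},{"grip":4,"linear":[48.9,-42.65,-1.9],"rotation":[0,0,-79]},{"grip":4,"linear":[48.9,-42.65,-1.9],"rotation":[0,0,-79]},{"grip":4,"linear":[48.9,-42.65,-1.9],"rotation":[0,0,-79]},{"grip":4,"linear":[48.9,-42.65,-1.9],"rotation":[0,0,-79]},{"grip":4,"linear":[48.9,-42.65,-1.9],"rotation":[0,0,-79]},{"grip":4,"linear":[48.9,-42.65,-1.9],"rotation":[0,0,-79]},{"grip":4,"linear":[48.9,-42.65,-1.9],"rotation":[0,0,-79]}]'
python3 - <<'E'
from h import *
delta([.511,.0143,.25],.134)
E
```

```text
time_s: 1.1
eef_pos: [0.4357, -0.1126, 0.2459]
eef_rot: [0.0, 0.657, 0.754, -0.0]
wrist_force: [1.0, -0.3, -0.4]
opening: 0.468
linear [11.55  9.19 -0.41] rot [0.01 0.01 0.15]
```

```bash
python3 -m handwheel '[{"grip":4,"linear":[11.5,9.2,-0.4],"rotation":[0,0,0]},{"grip":4,"linear":[11.5,9.2,-0.4],"rotation":[0,0,0]},{"grip":4,"linear":[11.5,9.2,-0.4],"rotation":[0,0,0]},{"grip":4,"linear":[11.5,9.2,-0.4],"rotation":[0,0,0]},{"grip":4,"linear":[11.5,9.2,-0.4],"rotation":[0,0,0]},{"grip":4,"linear":[11.5,9.2,-0.4],"rotation":[0,0,0]},{"grip":4,"linear":[11.5,9.2,-0.4],"rotation":[0,0,0]}]'
python3 - <<'E'
from h import *
o=status.get_obs();print(o['eef_pos'],o['eef_rot'],o['torque'])
im=snap('wrist','w1')
for c in COL:
    print(c,blobs(im,c,(0,0,640,400)))
E
```

```text
time_s: 1.68
eef_pos: [0.5111, 0.0109, 0.2494]
eef_rot: [-0.0, 0.66, 0.752, -0.001]
wrist_force: [0.4, -0.1, -0.1]
opening: 0.47
[0.51105653 0.01092814 0.24940119] [-4.18696935e-04  6.59632218e-01  7.51588256e-01 -5.05889015e-04] [ 0.01999518 -0.00953476  0.01313837]
orange [((np.float64(320.8), np.float64(187.4)), [315, 162, 13, 54, 595])]
yellow [((np.float64(164.5), np.float64(157.1)), [155, 154, 22, 7, 76])]
green [((np.float64(206.8), np.float64(194.4)), [204, 192, 6, 6, 28]), ((np.float64(185.9), np.float64(232.8)), [181, 228, 11, 10, 81])]
blue [((np.float64(188.5), np.float64(42.0)), [183, 36, 12, 13, 125])]
```

View pics/w1.png

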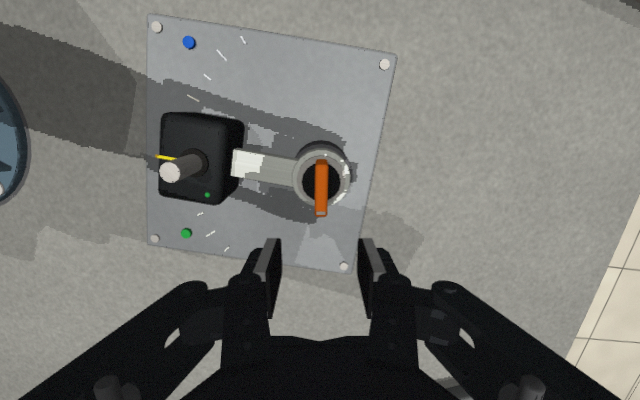

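The wrist view shows the orange bar upright at (321,187). The green mark is at (186,233), the blue mark at (188,42) and the post top at (170,173).

```bash
python3 - <<'E'
from h import *
o=status.get_obs()
im=cv2.cvtColor(cv2.imread('pics/w1.png'),cv2.COLOR_BGR2RGB)
for n,p,z in (('green',(186.1,232.7),.019),('blue',(188.3,42),.019),('posttop',(170,172.5),.16)):
    print(n,onz('wrist',p,z,o).round(4))
B=np.array([onz('wrist',p,.014,o)[:2] for p in ((156.5,26.5),(154,238.5),(384.5,64),(344,266))]);c=B.mean(0)
x=B[0]+B[1]-B[2]-B[3]; x=x/np.linalg.norm(x);print('axis',c-.08*x,np.arctan2(x[1],x[0]),B.round(4))
h=cv2.cvtColor(im,cv2.COLOR_RGB2HSV);m=cv2.inRange(h,np.array(COL['orange'][0]),np.array(COL['orange'][1]))
ct=max(cv2.findContours(m,cv2.RETR_EXTERNAL,cv2.CHAIN_APPROX_NONE)[0],key=cv2.contourArea)
r=cv2.minAreaRect(ct);print(r)
for z in (.117,.135):
  W=np.array([onz('wrist',q,z,o)[:2] for q in cv2.boxPoints(r)]);print(z,W.mean(0))
  e=W[1]-W[0],W[2]-W[1]; l=max(e,key=np.linalg.norm);print([np.linalg.norm(k) for k in e],np.arctan2(l[1],l[0])%np.pi)
for z in (.099,.117,.135): print(z,proj('wrist',[[.5108,.0143,z]],o))
cv2.imwrite('pics/w1c.png',cv2.resize(im[140:240,270:370,::-1],None,fx=5,fy=5))
E
```

```text
green [ 0.3381 -0.0987  0.019 ]
blue [0.3387 0.1422 0.019 ]
posttop [0.3862 0.0207 0.16  ]
axis [0.51036931 0.01395227] 3.1152321188264818 [[ 0.2987  0.1555]
 [ 0.2901 -0.1162]
 [ 0.5699  0.1481]
 [ 0.5628 -0.1232]]
((321.0, 188.5), (53.0, 12.0), 90.0)
0.117 [0.51115084 0.01173755]
[np.float64(0.01131609388899281), np.float64(0.052900963317536236)] 1.7078283879611884
0.135 [0.51047097 0.01629724]
[np.float64(0.010578402591943443), np.float64(0.04945237225531142)] 1.7078283879611882
0.099 [[320.91337257 182.37313854]]
0.117 [[320.98769491 186.58649732]]
0.135 [[321.07161473 191.34594136]]
```

View pics/w1c.png

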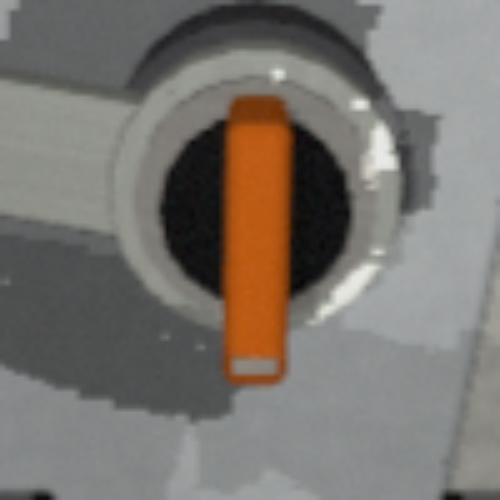

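```bash
python3 - <<'E'
from h import *
delta([.5107,.0142,.105],.137)
E
```

```text
linear [ 0.38  0.03 14.45] rot [-0.06  0.   -0.46]
```

```bash
python3 -m handwheel '[{"grip":4,"linear":[0.3,0,5],"rotation":[0,0,-0.4]},{"grip":4,"linear":[0.3,0,5],"rotation":[0,0,-0.4]},{"grip":4,"linear":[0.3,0,10],"rotation":[0,0,-0.4]},{"grip":4,"linear":[0.3,0,10],"rotation":[0,0,-0.4]},{"grip":4,"linear":[0.3,0,10],"rotation":[0,0,-0.4]}]'
python3 - <<'E'
from h import *
print(status.get_obs()['torque'])
delta([.5107,.0142,.105],.137)
E
```

```text
time_s: 2.15
eef_pos: [0.5082, 0.0139, 0.1472]
eef_rot: [-0.003, 0.658, 0.753, -0.002]
wrist_force: [-0.1, 0.0, 0.0]
opening: 0.471
[-0.08653269  0.03002005  0.02780093]
linear [-0.01  0.28  4.22] rot [-0.42 -0.14 -0.11]
```

```bash
python3 -m handwheel '[{"grip":4,"linear":[0,0,4.2],"rotation":[0,0,0]},{"grip":4,"linear":[0,0,4.2],"rotation":[0,0,0]},{"grip":4,"linear":[0,0,4.2],"rotation":[0,0,0]},{"grip":4,"linear":[0,0,4.2],"rotation":[0,0,0]}]'
python3 - <<'E'
from h import *
print(status.get_obs()['torque'])
delta([.5107,.0142,.105],.137)
E
```

```text
time_s: 2.48
eef_pos: [0.5126, 0.0137, 0.1104]
eef_rot: [0.001, 0.657, 0.754, 0.001]
wrist_force: [0.5, -0.7, 0.7]
opening: 0.471
[-0.01566157 -0.03644473 -0.05127621]
linear [ 0.07 -0.18  0.54] rot [ 0.13  0.05 -0.03]
```

```bash
python3 -m handwheel '[{"grip":4,"linear":[0,0,0],"rotation":[0,0,0]},{"grip":4,"linear":[0,0,0],"rotation":[0,0,0]},{"grip":4,"linear":[0,0,0],"rotation":[0,0,0]}]'
python3 - <<'E'
from h import *
print(status.get_obs()['torque'])
delta([.5107,.0142,.105],.137)
E
```

```text
time_s: 2.73
eef_pos: [0.5124, 0.014, 0.1097]
eef_rot: [0.001, 0.657, 0.754, 0.001]
wrist_force: [-0.7, 0.3, 0.4]
opening: 0.471
[ 0.01713119 -0.04035534 -0.01766372]
linear [ 0.04 -0.16  0.47] rot [ 0.16  0.05 -0.01]
```

```bash
python3 -m handwheel '[{"grip":4,"linear":[0,-0.15,0.4],"rotation":[0,0,0]},{"grip":2,"linear":[0,-0.15,0.4],"rotation":[0,0,0]},{"grip":0,"linear":[0,-0.15,0.4],"rotation":[0,0,0]},{"grip":0,"linear":[0,-0.15,0.4],"rotation":[0,0,0]},{"grip":0,"linear":[0,-0.15,0.4],"rotation":[0,0,0]},{"grip":0,"linear":[0,-0.15,0.4],"rotation":[0,0,0]},{"grip":0,"linear":[0,-0.15,0.4],"rotation":[0,0,0]},{"grip":0,"linear":[0,-0.15,0.4],"rotation":[0,0,0]}]'
python3 - <<'E'
from h import *
print(status.get_obs()['torque'])
delta([.5107,.0142,.105],.137)
E
```

```text
time_s: 3.4
eef_pos: [0.5118, 0.0144, 0.1042]
eef_rot: [0.001, 0.657, 0.754, 0.002]
wrist_force: [8.9, 3.3, -5.4]
opening: 0.13
[ 0.40470554 -0.99960936 -0.07227232]
linear [-0.   -0.11 -0.08] rot [ 0.26 -0.01 -0.04]
```

```bash
python3 -m handwheel '[{"grip":0,"linear":[0,0.08,0],"rotation":[0,0,-6]},{"grip":0,"linear":[0,0.08,0],"rotation":[0,0,-12]},{"grip":0,"linear":[0,0.08,0],"rotation":[0,0,-18]},{"grip":0,"linear":[0,0.08,0],"rotation":[0,0,-23]}]'
python3 - <<'E'
from h import *
print(status.get_obs()['torque'])
delta([.5107,.0142,.105],.137)
E
```

```text
time_s: 3.73
eef_pos: [0.5119, 0.0144, 0.1042]
eef_rot: [0.001, 0.492, 0.871, 0.001]
wrist_force: [5.3, 2.8, -2.9]
opening: 0.13
[ 0.17630445 -0.57450764 -0.33526336]
linear [ 0.05 -0.11 -0.08] rot [1.700e-01 2.000e-02 2.324e+01]
```

```bash
python3 -m handwheel '[{"grip":0,"linear":[0,0,0],"rotation":[0,0,-6]},{"grip":0,"linear":[0,0,0],"rotation":[0,0,-12]},{"grip":0,"linear":[0,0,0],"rotation":[0,0,-18]},{"grip":0,"linear":[0,0,0],"rotation":[0,0,-23]}]'
python3 - <<'E'
from h import *
print(status.get_obs()['torque'])
delta([.5107,.0142,.105],.137)
E
python3 -m handwheel '[{"grip":0,"linear":[0,0,0],"rotation":[0,0,-6]},{"grip":0,"linear":[0,0,0],"rotation":[0,0,-12]},{"grip":0,"linear":[0,0,0],"rotation":[0,0,-18]},{"grip":0,"linear":[0,0,0],"rotation":[0,0,-22]}]'
python3 - <<'E'
from h import *
print(status.get_obs()['torque'])
delta([.5107,.0142,.105],.137)
E
```

```text
time_s: 4.07
eef_pos: [0.5119, 0.0144, 0.1042]
eef_rot: [0.001, 0.308, 0.951, 0.001]
wrist_force: [6.0, 2.3, -3.4]
opening: 0.128
[ 0.16444515 -0.5917846  -0.47985268]
linear [ 0.09 -0.09 -0.08] rot [ 0.17  0.06 46.22]
time_s: 4.4
eef_pos: [0.5119, 0.0144, 0.1042]
eef_rot: [0.001, 0.121, 0.993, 0.001]
wrist_force: [5.6, 2.6, -2.6]
opening: 0.13
[ 0.14799604 -0.68821403 -0.46657804]
linear [ 0.11 -0.05 -0.08] rot [ 0.17  0.09 68.22]
```

```bash
python3 -m handwheel '[{"grip":4,"linear":[0,0,0],"rotation":[0,0,0]},{"grip":4,"linear":[0,0,0],"rotation":[0,0,0]},{"grip":4,"linear":[0,0,0],"rotation":[0,0,0]},{"grip":4,"linear":[0,0,-4],"rotation":[0,0,0]},{"grip":4,"linear":[0,0,-8],"rotation":[0,0,0]},{"grip":4,"linear":[0,0,-9],"rotation":[0,0,0]},{"grip":4,"linear":[0,0,-9],"rotation":[0,0,0]},{"grip":4,"linear":[0,0,-9],"rotation":[0,0,0]}]'
python3 - <<'E'
from h import *
o=status.get_obs();print(o['torque'],o['eef_pos'],o['q'])
im=snap('wrist','w2')
delta([.3862,.0207,.195],1.518)
E
```

```text
time_s: 5.07
eef_pos: [0.5107, 0.014, 0.1943]
eef_rot: [0.001, 0.124, 0.992, -0.0]
wrist_force: [0.4, 0.4, 0.2]
opening: 0.467
[ 0.02011992 -0.00668448 -0.02614356] [0.51074313 0.01401843 0.19431418] [-2.05163240e-01  7.36258427e-02  1.80463230e+00 -7.70579034e-05
  1.26193783e+00 -1.52797574e+00]
linear [12.15 -2.4  -0.19] rot [ -0.    -0.08 -11.17]
```

View pics/w2.png

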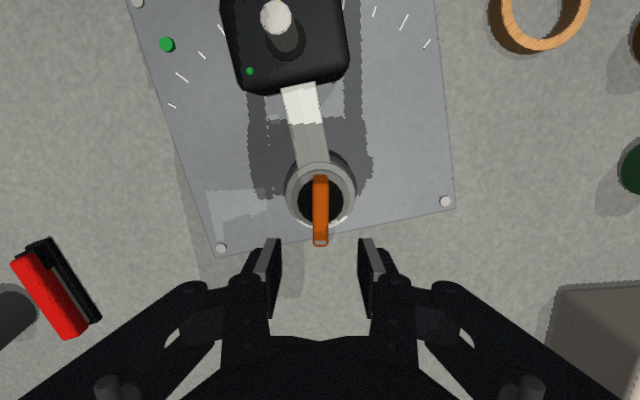

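Knob is turned about 68° and the scanner hasn't moved; the post top is at (275,17). Next I move over the post.

```bash
python3 -m handwheel '[{"grip":4,"linear":[12.15,-2.4,-0.2],"rotation":[0,0,-11]},{"grip":4,"linear":[12.15,-2.4,-0.2],"rotation":[0,0,-11]},{"grip":4,"linear":[12.15,-2.4,-0.2],"rotation":[0,0,-11]},{"grip":4,"linear":[12.15,-2.4,-0.2],"rotation":[0,0,-11]},{"grip":4,"linear":[12.15,-2.4,-0.2],"rotation":[0,0,-11]},{"grip":4,"linear":[12.15,-2.4,-0.2],"rotation":[0,0,-11]}]'
python3 - <<'E'
from h import *
delta([.3862,.0207,.128],1.518)
E
```

```text
time_s: 5.62
eef_pos: [0.3868, 0.0205, 0.1953]
eef_rot: [-0.0, 0.028, 1.0, 0.0]
wrist_force: [0.6, -0.5, 0.6]
opening: 0.468
linear [0.05 0.01 6.73] rot [ 0.01 -0.02 -0.17]
```

```bash
python3 -m handwheel '[{"grip":4,"linear":[0,0,3],"rotation":[0,0,0]},{"grip":4,"linear":[0,0,6],"rotation":[0,0,0]},{"grip":4,"linear":[0,0,6.6],"rotation":[0,0,0]},{"grip":4,"linear":[0,0,6.6],"rotation":[0,0,0]},{"grip":2.2,"linear":[0,0,6.6],"rotation":[0,0,0]},{"grip":2.2,"linear":[0,0,6.6],"rotation":[0,0,0]},{"grip":2.2,"linear":[0,0,6.6],"rotation":[0,0,0]},{"grip":2.2,"linear":[0,0,6.6],"rotation":[0,0,0]},{"grip":2.2,"linear":[0,0,6.6],"rotation":[0,0,0]}]'
python3 - <<'E'
from h import *
for a in (0,.16,.32,.48,.632):
    t=np.pi-.0523+a; print(a); delta([.5106+.125*np.cos(t),.0142+.125*np.sin(t),.128],t-np.pi/2)
E
```

```text
time_s: 6.37
eef_pos: [0.3875, 0.0204, 0.1308]
eef_rot: [0.001, 0.028, 1.0, -0.0]
wrist_force: [-0.5, 0.4, -0.2]
opening: 0.259
0
linear [0.18 0.02 0.28] rot [-0.02  0.1  -0.16]
0.16
linear [ 0.01 -1.97  0.28] rot [-0.03  0.1  -9.33]
0.32
linear [-0.47 -3.91  0.28] rot [ -0.04   0.09 -18.5 ]
0.48
linear [-1.25 -5.74  0.28] rot [ -0.04   0.09 -27.66]
0.632
linear [-2.26 -7.35  0.29] rot [ -0.05   0.09 -36.37]
```

```bash
python3 -m handwheel '[{"grip":2.2,"linear":[0.15,-0.98,0.1],"rotation":[0,0,-4.6]},{"grip":2.2,"linear":[0,-1.97,0.1],"rotation":[0,0,-9.2]},{"grip":2.2,"linear":[-0.2,-2.95,0.1],"rotation":[0,0,-13.8]},{"grip":2.2,"linear":[-0.47,-3.91,0.1],"rotation":[0,0,-18.4]},{"grip":2.2,"linear":[-0.83,-4.84,0.1],"rotation":[0,0,-23]},{"grip":2.2,"linear":[-1.25,-5.74,0.1],"rotation":[0,0,-27.6]},{"grip":2.2,"linear":[-1.25,-5.74,0.1],"rotation":[0,0,-27.6]},{"grip":2.2,"linear":[-1.25,-5.74,0.1],"rotation":[0,0,-27.6]}]'
python3 - <<'E'
from h import *
o=status.get_obs();print(o['torque'],o['eef_pos'],o['q'])
snap('scene','s3');snap('side','d3')
for n,b,g in (('s3',(250,170,430,310),'s'),('d3',(270,180,420,300),'d')):
    x0,y0,x1,y1=b; cv2.imwrite(f'pics/{n}c.png',cv2.resize(cv2.imread(f'pics/{n}.png')[y0:y1,x0:x1],None,fx=4,fy=4,interpolation=cv2.INTER_CUBIC))
E
```

```text
time_s: 7.03
eef_pos: [0.3964, -0.0377, 0.1293]
eef_rot: [0.0, -0.21, 0.978, -0.0]
wrist_force: [-0.2, -0.4, -1.4]
opening: 0.261
[-0.01550412  0.02308151 -0.05095226] [ 0.39636691 -0.03768852  0.12925517] [-3.95200239e-01 -1.04583984e-01  2.12602020e+00  5.23312074e-05
  1.11961760e+00 -2.38915601e+00]
```

View pics/s3c.png

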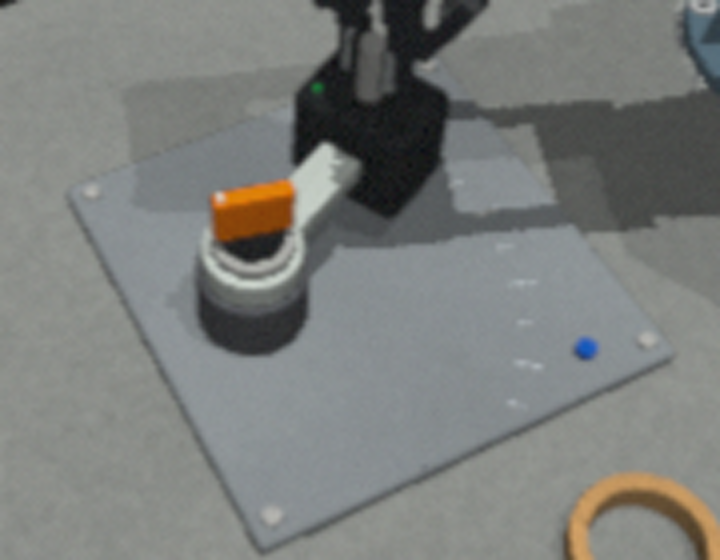

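View pics/d3c.png

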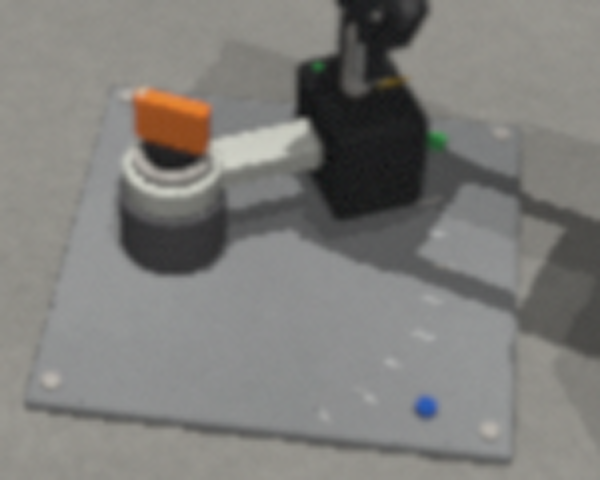

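The arm follows freely. Next I go to the target angle and pinch the post to centre it.

```bash
python3 - <<'E'
from h import *
for a in (.55,.632):
    t=np.pi-.0523+a; print(a); delta([.5106+.125*np.cos(t),.0142+.125*np.sin(t),.129],t-np.pi/2)
E
```

```text
0.55
linear [-0.09 -0.95  0.01] rot [-0.01  0.01 -4.2 ]
0.632
linear [-0.2  -1.97  0.01] rot [-0.01  0.01 -8.9 ]
```

```bash
python3 -m handwheel '[{"grip":2.2,"linear":[-0.06,-0.7,0],"rotation":[0,0,-3]},{"grip":2.2,"linear":[-0.12,-1.4,0],"rotation":[0,0,-6]},{"grip":2.2,"linear":[-0.2,-1.95,0],"rotation":[0,0,-8.8]},{"grip":2.2,"linear":[-0.2,-1.95,0],"rotation":[0,0,-8.8]},{"grip":0,"linear":[-0.2,-1.95,0],"rotation":[0,0,-8.8]},{"grip":0,"linear":[-0.2,-1.95,0],"rotation":[0,0,-8.8]},{"grip":0,"linear":[-0.2,-1.95,0],"rotation":[0,0,-8.8]}]'
python3 - <<'E'
from h import *
o=status.get_obs();print(o['torque'])
t=np.pi-.0523+.632; delta([.5106+.125*np.cos(t),.0142+.125*np.sin(t),.129],t-np.pi/2)
im=snap('wrist','w4');snap('side','d4')
p=o['eef_pos'];print(np.arctan2(p[1]-.0142,p[0]-.5106)%(2*np.pi)-np.pi, np.hypot(p[1]-.0142,p[0]-.5106))
b=(270,180,420,300)
x0,y0,x1,y1=b; cv2.imwrite(f'pics/d4c.png',cv2.resize(cv2.imread(f'pics/d4.png')[y0:y1,x0:x1],None,fx=4,fy=4,interpolation=cv2.INTER_CUBIC))
E
```

```text
time_s: 7.72
eef_pos: [0.4061, -0.0541, 0.1292]
eef_rot: [0.0, -0.286, 0.958, -0.0]
wrist_force: [0.5, -0.6, 1.8]
opening: 0.191
[-0.02449704  0.1314073  -0.04944423]
linear [ 0.01 -0.01  0.02] rot [-0.03  0.01 -0.03]
0.5789772602586503 0.12486602385008178
```

View pics/w4.png

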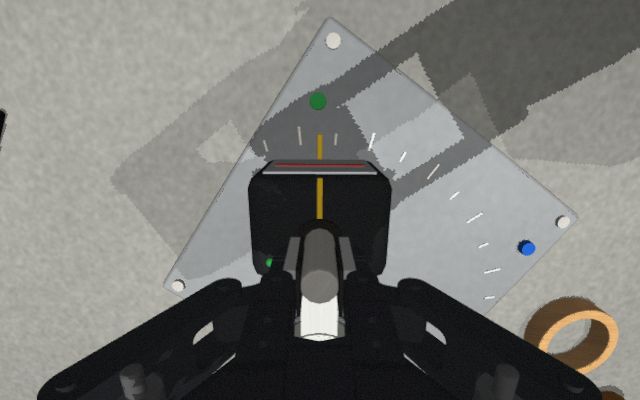

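View pics/d4c.png

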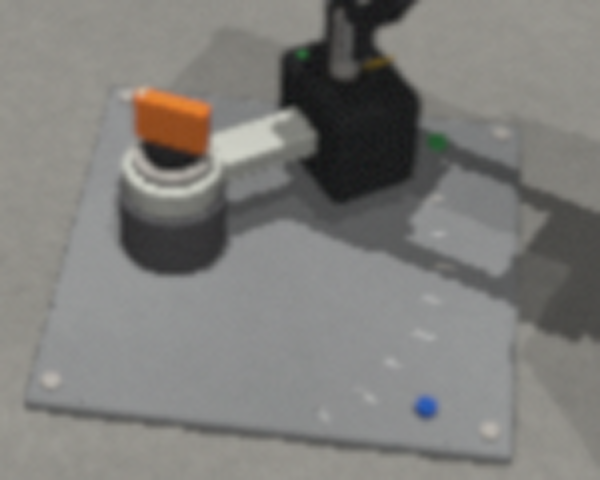

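The wrist view shows the yellow pointer (col 320) nearly in line with the green mark (318,101). I'll quantify the error.

```bash
python3 - <<'E'
from h import *
o=status.get_obs()
im=cv2.cvtColor(cv2.imread('pics/w4.png'),cv2.COLOR_BGR2RGB)
COL['yellow']=((17,150,90),(34,255,255))
A=np.array([.5106,.0142])
for c,z in (('green',.019),('yellow',.031),('yellow',.11)):
  for ce,s in blobs(im,c,(200,60,400,230)):
    P=onz('wrist',ce,z,o)[:2]; print(c,z,ce,s,P.round(4),np.arctan2(*(P-A)[::-1])%(2*np.pi)-np.pi,np.linalg.norm(P-A))
B=np.array([onz('wrist',p,.014,o)[:2] for p in ((333.5,40.5),(563,222),(178,286))]);print(B.round(4))
E
```

```text
green 0.019 (np.float64(317.5), np.float64(100.9)) [310, 93, 16, 17, 215] [ 0.3373 -0.0994] 0.5802809793532786 0.20725991505190966
yellow 0.031 (np.float64(319.5), np.float64(146.0)) [318, 134, 4, 25, 100] [ 0.366  -0.0786] 0.5708280403979167 0.17179026008639628
yellow 0.031 (np.float64(319.5), np.float64(198.0)) [317, 178, 6, 41, 246] [ 0.4029 -0.0545] 0.5675157152828172 0.12777957926858666
yellow 0.11 (np.float64(319.5), np.float64(146.0)) [318, 134, 4, 25, 100] [ 0.3591 -0.0833] 0.572114784609993 0.18014015683536005
yellow 0.11 (np.float64(319.5), np.float64(198.0)) [317, 178, 6, 41, 246] [ 0.3839 -0.0671] 0.5704751554728023 0.15051378207965624
[[ 0.2915 -0.1141]
 [ 0.2987  0.1572]
 [ 0.5631 -0.1209]]
```

```bash
python3 -m handwheel '[{"grip":0,"linear":[0,-0.1,0],"rotation":[0,0,-0.45]},{"grip":0,"linear":[0,-0.1,0],"rotation":[0,0,-0.45]},{"grip":0,"linear":[0,-0.1,0],"rotation":[0,0,-0.45]}]'
python3 - <<'E'
from h import *
im=snap('wrist','w5')
COL['yellow']=((17,150,90),(34,255,255))
for c in ('green','yellow'): print(blobs(im,c,(200,60,400,230)))
E
```

```text
time_s: 8.07
eef_pos: [0.4067, -0.0551, 0.1291]
eef_rot: [0.0, -0.29, 0.957, 0.0]
wrist_force: [-0.4, 0.4, 5.8]
opening: 0.193
[((np.float64(319.8), np.float64(100.9)), [312, 93, 16, 17, 212])]
[((np.float64(319.5), np.float64(146.0)), [318, 134, 4, 25, 100]), ((np.float64(319.5), np.float64(198.0)), [317, 178, 6, 41, 246])]
```

Aligned: green is at col 319.8, pointer and roof line at 319.5. Now I release and lift.

```bash
python3 -m handwheel '[{"grip":4,"linear":[0,0,0],"rotation":[0,0,0]},{"grip":4,"linear":[0,0,0],"rotation":[0,0,0]},{"grip":4,"linear":[0,0,0],"rotation":[0,0,0]},{"grip":4,"linear":[0,0,-3],"rotation":[0,0,0]},{"grip":4,"linear":[0,0,-6],"rotation":[0,0,0]},{"grip":4,"linear":[0,0,-6.6],"rotation":[0,0,0]},{"grip":4,"linear":[0,0,-6.6],"rotation":[0,0,0]},{"grip":4,"linear":[0,0,-6.6],"rotation":[0,0,0]}]'
python3 - <<'E'
from h import *
im=snap('wrist','w6')
COL['yellow']=((17,150,90),(34,255,255))
for c in ('green','yellow'): print(blobs(im,c,(200,60,400,300)))
delta([.5115,.0143,.195],.137+1.19)
E
```

```text
time_s: 8.78
eef_pos: [0.4066, -0.0552, 0.1946]
eef_rot: [0.0, -0.29, 0.957, -0.0]
wrist_force: [-0.3, 1.5, -0.2]
opening: 0.461
[((np.float64(319.6), np.float64(103.6)), [314, 97, 12, 14, 132]), ((np.float64(282.5), np.float64(223.9)), [279, 221, 8, 7, 42])]
[((np.float64(319.4), np.float64(139.1)), [318, 130, 4, 20, 73]), ((np.float64(319.5), np.float64(175.5)), [318, 161, 4, 30, 120])]
linear [-12.62  -0.09  -0.13] rot [ 0.05 -0.07 47.65]
```

View pics/w6.png

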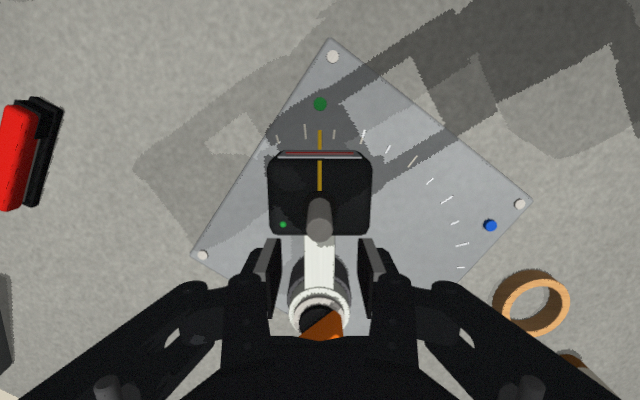

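The pointer is still in line with green after release. Back to the knob.

```bash
python3 -m handwheel '[{"grip":4,"linear":[-12.6,-0.1,0],"rotation":[0,0,47.6]},{"grip":4,"linear":[-12.6,-0.1,0],"rotation":[0,0,47.6]},{"grip":4,"linear":[-12.6,-0.1,0],"rotation":[0,0,47.6]},{"grip":4,"linear":[-12.6,-0.1,0],"rotation":[0,0,47.6]},{"grip":4,"linear":[-12.6,-0.1,0],"rotation":[0,0,47.6]},{"grip":4,"linear":[-12.6,-0.1,0],"rotation":[0,0,47.6]},{"grip":4,"linear":[-12.6,-0.1,0],"rotation":[0,0,47.6]},{"grip":4,"linear":[-12.6,-0.1,0],"rotation":[0,0,47.6]},{"grip":4,"linear":[-12.6,-0.1,0],"rotation":[0,0,47.6]},{"grip":4,"linear":[-12.6,-0.1,0],"rotation":[0,0,47.6]}]'
python3 - <<'E'
from h import *
o=status.get_obs()
delta([.5113,.0143,.105],.137+1.19)
im=snap('wrist','w7'); print(blobs(im,'orange',(0,0,640,400)))
h=cv2.cvtColor(im,cv2.COLOR_RGB2HSV);m=cv2.inRange(h,np.array(COL['orange'][0]),np.array(COL['orange'][1]))
ct=max(cv2.findContours(m,cv2.RETR_EXTERNAL,cv2.CHAIN_APPROX_NONE)[0],key=cv2.contourArea)
r=cv2.minAreaRect(ct);W=np.array([onz('wrist',q,.135,o)[:2] for q in cv2.boxPoints(r)]);print(r,W.mean(0),[np.arctan2(*(W[i+1]-W[i])[::-1])%np.pi for i in (0,1)])
E
```

```text
time_s: 9.67
eef_pos: [0.5114, 0.0139, 0.1939]
eef_rot: [-0.001, 0.12, 0.993, 0.0]
wrist_force: [0.1, 0.1, 0.3]
opening: 0.464
linear [0.   0.04 8.89] rot [-0.   -0.1   0.23]
[((np.float64(320.2), np.float64(210.4)), [313, 179, 16, 65, 888]), ((np.float64(319.0), np.float64(244.9)), [314, 244, 11, 2, 11])]
((320.5, 211.0), (15.0, 64.0), 0.0) [0.5076646  0.01585486] [np.float64(2.8965110601745048), np.float64(1.3315687068648183)]
```

```bash
python3 -m handwheel '[{"grip":4,"linear":[0,0.04,4],"rotation":[0,0,0.1]},{"grip":4,"linear":[0,0.04,7.5],"rotation":[0,0,0.1]},{"grip":4,"linear":[0,0.04,8.7],"rotation":[0,0,0.1]},{"grip":4,"linear":[0,0.04,8.7],"rotation":[0,0,0.1]},{"grip":4,"linear":[0,0.04,8.7],"rotation":[0,0,0.1]},{"grip":0,"linear":[0,0.04,8.7],"rotation":[0,0,0.1]},{"grip":0,"linear":[0,0.04,8.7],"rotation":[0,0,0.1]},{"grip":0,"linear":[0,0.04,8.7],"rotation":[0,0,0.1]},{"grip":0,"linear":[0,0.04,8.7],"rotation":[0,0,0.1]},{"grip":0,"linear":[0,0.04,8.7],"rotation":[0,0,0.1]},{"grip":0,"linear":[0,0.04,8.7],"rotation":[0,0,0.1]}]'
cat >> h.py <<'E'
def rd():
    o=status.get_obs(); y=R.from_quat(o['eef_rot'][[1,2,3,0]]).as_matrix()[:,1]
    print('tz',o['torque'].round(3),'F',o['wrist_force'].round(1),'turned',round(np.arctan2(y[1],y[0])-.137,4),'pos',o['eef_pos'].round(4),'q6eff',round(o['joint_efforts'][5],3))
E
python3 -c "from h import *;rd()"
```

```text
time_s: 10.63
eef_pos: [0.5136, 0.0141, 0.1099]
eef_rot: [0.002, 0.122, 0.993, -0.0]
wrist_force: [-0.3, 1.3, 6.7]
opening: 0.128
tz [ 0.176  0.163 -0.198] F [-0.3  1.3  6.7] turned 1.1891 pos [0.5136 0.0141 0.1099] q6eff -0.221
```

```bash

python3 -m handwheel '[{"grip":0,"linear":[0,0,0],"rotation":[0,0,1]},{"grip":0,"linear":[0,0,0],"rotation":[0,0,2]}]' >/dev/null; python3 -c "from h import *;rd()"
python3 -m handwheel '[{"grip":0,"linear":[0,0,0],"rotation":[0,0,1]},{"grip":0,"linear":[0,0,0],"rotation":[0,0,2]}]' >/dev/null; python3 -c "from h import *;rd()"
python3 -m handwheel '[{"grip":0,"linear":[0,0,0],"rotation":[0,0,1]},{"grip":0,"linear":[0,0,0],"rotation":[0,0,2]}]' >/dev/null; python3 -c "from h import *;rd()"
python3 -m handwheel '[{"grip":0,"linear":[0,0,0],"rotation":[0,0,1]},{"grip":0,"linear":[0,0,0],"rotation":[0,0,2]}]' >/dev/null; python3 -c "from h import *;rd()"
python3 -m handwheel '[{"grip":0,"linear":[0,0,0],"rotation":[0,0,1]},{"grip":0,"linear":[0,0,0],"rotation":[0,0,2]}]' >/dev/null; python3 -c "from h import *;rd()"
python3 -m handwheel '[{"grip":0,"linear":[0,0,0],"rotation":[0,0,1]},{"grip":0,"linear":[0,0,0],"rotation":[0,0,2]}]' >/dev/null; python3 -c "from h import *;rd()"
```

```text
tz [0.138 0.137 0.458] F [-0.4  0.9  7.3] turned 1.1549 pos [0.5136 0.0141 0.1099] q6eff 0.164
tz [0.06  0.157 0.469] F [-0.6 -0.1  6.2] turned 1.1201 pos [0.5136 0.014  0.1099] q6eff 0.18
tz [0.071 0.13  0.494] F [-0.   0.8  6.2] turned 1.0851 pos [0.5136 0.014  0.1099] q6eff 0.18
tz [0.043 0.187 0.454] F [-0.9 -0.8  6.9] turned 1.0502 pos [0.5135 0.0139 0.1099] q6eff 0.181
tz [-0.043  0.167  0.441] F [-0.4  0.1  7.1] turned 1.0154 pos [0.5135 0.0139 0.1099] q6eff 0.181
tz [-0.073  0.245  0.458] F [-1.1  0.2  6.7] turned 0.9804 pos [0.5135 0.0138 0.1099] q6eff 0.182
```

```bash

python3 -m handwheel '[{"grip":0,"linear":[0,0,0],"rotation":[0,0,1]},{"grip":0,"linear":[0,0,0],"rotation":[0,0,2]}]' >/dev/null; python3 -c "from h import *;rd()"
python3 -m handwheel '[{"grip":0,"linear":[0,0,0],"rotation":[0,0,1]},{"grip":0,"linear":[0,0,0],"rotation":[0,0,2]}]' >/dev/null; python3 -c "from h import *;rd()"
python3 -m handwheel '[{"grip":0,"linear":[0,0,0],"rotation":[0,0,1]},{"grip":0,"linear":[0,0,0],"rotation":[0,0,2]}]' >/dev/null; python3 -c "from h import *;rd()"
python3 -m handwheel '[{"grip":0,"linear":[0,0,0],"rotation":[0,0,1]},{"grip":0,"linear":[0,0,0],"rotation":[0,0,2]}]' >/dev/null; python3 -c "from h import *;rd()"
python3 -m handwheel '[{"grip":0,"linear":[0,0,0],"rotation":[0,0,1]},{"grip":0,"linear":[0,0,0],"rotation":[0,0,2]}]' >/dev/null; python3 -c "from h import *;rd()"
python3 -m handwheel '[{"grip":0,"linear":[0,0,0],"rotation":[0,0,1]},{"grip":0,"linear":[0,0,0],"rotation":[0,0,2]}]' >/dev/null; python3 -c "from h import *;rd()"
python3 -m handwheel '[{"grip":0,"linear":[0,0,0],"rotation":[0,0,1]},{"grip":0,"linear":[0,0,0],"rotation":[0,0,2]}]' >/dev/null; python3 -c "from h import *;rd()"
python3 -m handwheel '[{"grip":0,"linear":[0,0,0],"rotation":[0,0,1]},{"grip":0,"linear":[0,0,0],"rotation":[0,0,2]}]' >/dev/null; python3 -c "from h import *;rd()"
```

```text
tz [-0.139  0.23   0.475] F [-1.6 -0.2  6.7] turned 0.9456 pos [0.5135 0.0138 0.1099] q6eff 0.182
tz [-0.164  0.203  0.435] F [-1.3 -0.9  7.1] turned 0.9106 pos [0.5135 0.0137 0.1099] q6eff 0.182
tz [-0.185  0.234  0.43 ] F [-2.1 -0.5  6.6] turned 0.8758 pos [0.5134 0.0137 0.1099] q6eff 0.183
tz [-0.155  0.277  0.468] F [-1.  -0.8  7.9] turned 0.8409 pos [0.5134 0.0137 0.1098] q6eff 0.184
tz [-0.266  0.273  0.423] F [-1.1  0.   6.2] turned 0.8059 pos [0.5134 0.0136 0.1098] q6eff 0.188
tz [-0.273  0.316  0.444] F [-1.7 -1.3  7.3] turned 0.7711 pos [0.5133 0.0136 0.1099] q6eff 0.193
tz [-0.354  0.335  0.434] F [-2.2 -2.1  7.5] turned 0.7362 pos [0.5133 0.0135 0.1098] q6eff 0.2
tz [-0.327  0.424  0.501] F [-1.7 -1.9  8.5] turned 0.7013 pos [0.5133 0.0135 0.1098] q6eff 0.208
```

```bash

python3 -m handwheel '[{"grip":0,"linear":[0,0,0],"rotation":[0,0,1]},{"grip":0,"linear":[0,0,0],"rotation":[0,0,2]}]' >/dev/null; python3 -c "from h import *;rd()"
python3 -m handwheel '[{"grip":0,"linear":[0,0,0],"rotation":[0,0,1]},{"grip":0,"linear":[0,0,0],"rotation":[0,0,2]}]' >/dev/null; python3 -c "from h import *;rd()"
python3 -m handwheel '[{"grip":0,"linear":[0,0,0],"rotation":[0,0,1]},{"grip":0,"linear":[0,0,0],"rotation":[0,0,2]}]' >/dev/null; python3 -c "from h import *;rd()"
python3 -m handwheel '[{"grip":0,"linear":[0,0,0],"rotation":[0,0,1]},{"grip":0,"linear":[0,0,0],"rotation":[0,0,2]}]' >/dev/null; python3 -c "from h import *;rd()"
python3 -m handwheel '[{"grip":0,"linear":[0,0,0],"rotation":[0,0,1]},{"grip":0,"linear":[0,0,0],"rotation":[0,0,2]}]' >/dev/null; python3 -c "from h import *;rd()"
python3 -m handwheel '[{"grip":0,"linear":[0,0,0],"rotation":[0,0,1]},{"grip":0,"linear":[0,0,0],"rotation":[0,0,2]}]' >/dev/null; python3 -c "from h import *;rd()"
python3 -m handwheel '[{"grip":0,"linear":[0,0,0],"rotation":[0,0,1]},{"grip":0,"linear":[0,0,0],"rotation":[0,0,2]}]' >/dev/null; python3 -c "from h import *;rd()"
```

```text
tz [-0.386  0.38   0.557] F [-2.1 -1.3  7. ] turned 0.6665 pos [0.5132 0.0135 0.1099] q6eff 0.217
tz [-0.372  0.372  0.487] F [-2.2 -1.8  8.3] turned 0.6316 pos [0.5132 0.0134 0.1099] q6eff 0.227
tz [-0.411  0.474  0.543] F [-2.8 -2.5  7.9] turned 0.5967 pos [0.5132 0.0134 0.1098] q6eff 0.238
tz [-0.43   0.554  0.495] F [-2.5 -2.8  8.3] turned 0.5617 pos [0.5131 0.0133 0.1099] q6eff 0.25
tz [-0.465  0.529  0.55 ] F [-2.4 -2.2  7.3] turned 0.5269 pos [0.5131 0.0133 0.1098] q6eff 0.262
tz [-0.516  0.524  0.487] F [-3.5 -2.7  9. ] turned 0.492 pos [0.5131 0.0133 0.1098] q6eff 0.275
tz [-0.489  0.61   0.588] F [-3.4 -3.4  8.1] turned 0.4573 pos [0.513  0.0133 0.1099] q6eff 0.289
```

```bash

python3 -m handwheel '[{"grip":0,"linear":[0,0,0],"rotation":[0,0,1]},{"grip":0,"linear":[0,0,0],"rotation":[0,0,2]}]' >/dev/null; python3 -c "from h import *;rd()"
python3 -m handwheel '[{"grip":0,"linear":[0,0,0],"rotation":[0,0,1]},{"grip":0,"linear":[0,0,0],"rotation":[0,0,2]}]' >/dev/null; python3 -c "from h import *;rd()"
python3 -m handwheel '[{"grip":0,"linear":[0,0,0],"rotation":[0,0,1]},{"grip":0,"linear":[0,0,0],"rotation":[0,0,2]}]' >/dev/null; python3 -c "from h import *;rd()"
```

```text
tz [-0.499  0.601  0.536] F [-2.8 -2.3  7.5] turned 0.4224 pos [0.5129 0.0133 0.1098] q6eff 0.304
tz [-0.499  0.622  0.565] F [-4.4 -3.2  8.4] turned 0.3876 pos [0.5129 0.0132 0.1099] q6eff 0.319
tz [-0.541  0.707  0.626] F [-5.5 -3.   7.9] turned 0.3526 pos [0.5129 0.0132 0.1099] q6eff 0.334
```

```bash

python3 -m handwheel '[{"grip":0,"linear":[0,0,0],"rotation":[0,0,1.1]},{"grip":0,"linear":[0,0,0],"rotation":[0,0,2.2]}]' >/dev/null; python3 -c "from h import *;rd()"
python3 -m handwheel '[{"grip":0,"linear":[0,0,0],"rotation":[0,0,0]}]' >/dev/null; python3 -c "from h import *;rd()"
```

```text
tz [-0.563  0.701  0.632] F [-4.7 -2.7  9.1] turned 0.3142 pos [0.5128 0.0132 0.1098] q6eff 0.321
tz [-0.593  0.79   0.496] F [-3.8 -3.6  9. ] turned 0.314 pos [0.5128 0.0132 0.1098] q6eff 0.753
```

```bash
python3 -m handwheel '[{"grip":4,"linear":[0,0,0],"rotation":[0,0,0]},{"grip":4,"linear":[0,0,0],"rotation":[0,0,0]},{"grip":4,"linear":[0,0,0],"rotation":[0,0,0]},{"grip":4,"linear":[0,0,-4],"rotation":[0,0,0]},{"grip":4,"linear":[0,0,-8],"rotation":[0,0,0]},{"grip":4,"linear":[0,0,-12],"rotation":[0,0,0]},{"grip":4,"linear":[0,0,-14],"rotation":[0,0,0]},{"grip":4,"linear":[0,0,-14],"rotation":[0,0,0]},{"grip":4,"linear":[0,0,-14],"rotation":[0,0,0]},{"grip":4,"linear":[0,0,-14],"rotation":[0,0,0]}]'
python3 - <<'E'
from h import *
o=status.get_obs();rd()
im=snap('wrist','w8')
COL['yellow']=((17,150,90),(34,255,255))
A=np.array([.5106,.0142])
for c,z in (('green',.019),('yellow',.031),('yellow',.11)):
  for ce,s in blobs(im,c,(0,0,640,400),15):
    P=onz('wrist',ce,z,o)[:2]; print(c,z,ce,s,P.round(4),np.arctan2(*(P-A)[::-1])%(2*np.pi)-np.pi,np.linalg.norm(P-A))
h=cv2.cvtColor(im,cv2.COLOR_RGB2HSV);m=cv2.inRange(h,np.array(COL['orange'][0]),np.array(COL['orange'][1]))
ct=max(cv2.findContours(m,cv2.RETR_EXTERNAL,cv2.CHAIN_APPROX_NONE)[0],key=cv2.contourArea)
r=cv2.minAreaRect(ct);W=np.array([onz('wrist',q,.135,o)[:2] for q in cv2.boxPoints(r)]);print(r,[np.arctan2(*(W[i+1]-W[i])[::-1])%np.pi-1.708 for i in (0,1)])
E
```

```text
time_s: 15.72
eef_pos: [0.5114, 0.0145, 0.2467]
eef_rot: [-0.001, 0.531, 0.847, -0.0]
wrist_force: [-0.3, -0.2, -1.1]
opening: 0.465
tz [ 0.036 -0.004 -0.022] F [-0.3 -0.2 -1.1] turned 0.3132 pos [0.5114 0.0145 0.2467] q6eff -0.0
green 0.019 (np.float64(217.4), np.float64(231.4)) [215, 229, 6, 6, 27] [ 0.4207 -0.1203] 0.9814286965822365 0.16176853057235
yellow 0.031 (np.float64(168.2), np.float64(209.2)) [160, 207, 18, 5, 58] [ 0.3538 -0.113 ] 0.6814727727508187 0.20186405910684993
yellow 0.11 (np.float64(168.2), np.float64(209.2)) [160, 207, 18, 5, 58] [ 0.3814 -0.0708] 0.5816478691909523 0.15462358817372848
((320.0, 191.0), (12.0, 50.0), 0.0) [np.float64(0.30864537000512393), np.float64(-1.2569540239091155)]
```

View pics/w8.png

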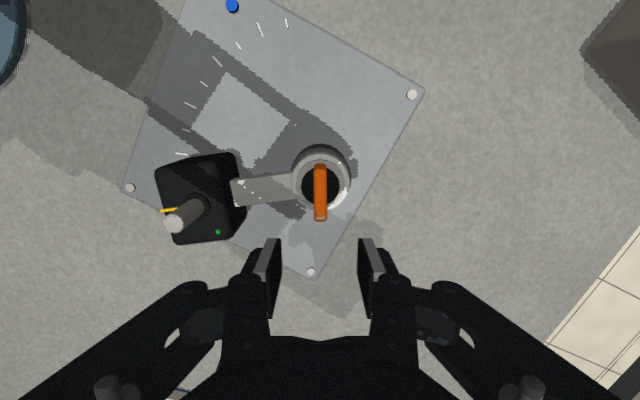

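The knob sits at about 0.31 rad and the roof line reads 0.582 rad, but green is hidden here. I'll check alignment from the earlier viewing pose.

```bash
python3 -c "
from h import *
delta([.4066,-.0552,.235],np.pi+.587-np.pi/2)"
```

```text
linear [ -1.73 -12.43   1.14] rot [-1.000e-02 -2.100e-01 -9.784e+01]
```

```bash
python3 -m handwheel '[{"grip":4,"linear":[-1.7,-12.4,1],"rotation":[0,0,-97.8]},{"grip":4,"linear":[-1.7,-12.4,1],"rotation":[0,0,-97.8]},{"grip":4,"linear":[-1.7,-12.4,1],"rotation":[0,0,-97.8]},{"grip":4,"linear":[-1.7,-12.4,1],"rotation":[0,0,-97.8]},{"grip":4,"linear":[-1.7,-12.4,1],"rotation":[0,0,-97.8]},{"grip":4,"linear":[-1.7,-12.4,1],"rotation":[0,0,-97.8]},{"grip":4,"linear":[-1.7,-12.4,1],"rotation":[0,0,-97.8]},{"grip":4,"linear":[-1.7,-12.4,1],"rotation":[0,0,-97.8]},{"grip":4,"linear":[-1.7,-12.4,1],"rotation":[0,0,-97.8]},{"grip":4,"linear":[-1.7,-12.4,1],"rotation":[0,0,-97.8]},{"grip":4,"linear":[-1.7,-12.4,1],"rotation":[0,0,-97.8]},{"grip":4,"linear":[-1.7,-12.4,1],"rotation":[0,0,-97.8]}]'
python3 -m handwheel '[{"grip":4,"linear":[0,0,0],"rotation":[0,0,-14]},{"grip":4,"linear":[0,0,0],"rotation":[0,0,-14]},{"grip":4,"linear":[0,0,0],"rotation":[0,0,-14]},{"grip":4,"linear":[0,0,0],"rotation":[0,0,-14]},{"grip":4,"linear":[0,0,0],"rotation":[0,0,-14]}]'
python3 - <<'E'
from h import *
rd()
im=snap('wrist','w9');snap('scene','s9')
COL['yellow']=((17,150,90),(34,255,255))
for c in ('green','yellow'): print(blobs(im,c,(200,60,400,300)))
E
```

```text
time_s: 16.77
eef_pos: [0.4068, -0.0546, 0.236]
eef_rot: [-0.002, -0.179, 0.984, 0.001]
wrist_force: [-1.0, 0.1, -0.8]
opening: 0.469
time_s: 17.18
eef_pos: [0.4074, -0.0548, 0.237]
eef_rot: [-0.001, -0.293, 0.956, 0.001]
wrist_force: [0.3, 0.4, 0.0]
opening: 0.469
tz [0.002 0.026 0.014] F [0.3 0.4 0. ] turned 2.0275 pos [ 0.4074 -0.0548  0.237 ] q6eff -0.023
[((np.float64(319.8), np.float64(104.3)), [315, 99, 11, 12, 101]), ((np.float64(287.6), np.float64(207.2)), [285, 205, 6, 6, 28])]
[((np.float64(319.0), np.float64(135.8)), [318, 128, 3, 17, 50]), ((np.float64(319.4), np.float64(165.0)), [318, 153, 4, 26, 96])]
```

View pics/w9.png

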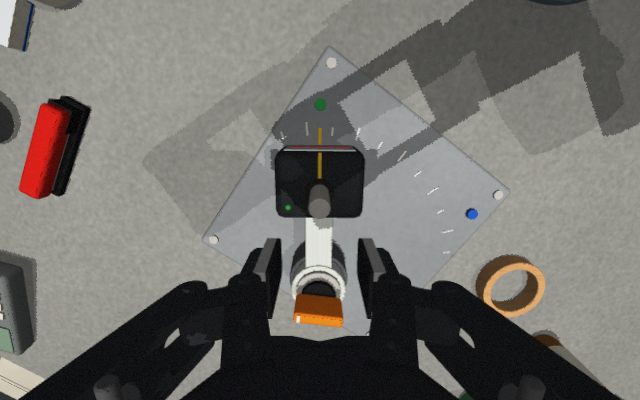

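View pics/s9.png

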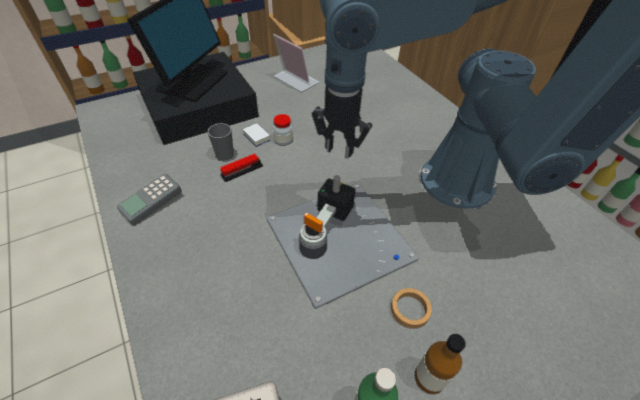

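Pointer and green mark are in line (columns 319.0/319.4 and 319.8), the counter is undisturbed and the robot touches nothing.

```bash
python3 -c "
from bench import ctrl
print(ctrl.hand_in())"
```

```text
the job is handed in; nothing more can be done
None
```

The scanner's pointer is lined up with the green mark, the clamp is done up again, and the job was handed in at about 17 s of the 69 s allowed.

- **Loosening and swinging:** I slackened the knob 1.19 rad and swung the scanner about 0.64 rad by its post. A last look after re-clamping showed the pointer and green mark in line to under 1 pixel, roughly 1 mm or less.
- **Tightening:** I felt the clamp bite about 0.90 rad counterclockwise of the start and stopped about 0.58 rad past it. The turning torque at the wrist rose from about 0.45 to about 0.63 N m. That reading is noisy by about ±0.03 N m. The last joint's effort, a smoother signal, had risen 0.15 N m about 2° before I stopped and was heading for 0.17 N m.
- **Disagreement in the readings:** That joint effort read 0.321 in the final moving step, against 0.334 in the step before. I put this down to the different step size (2.2° instead of 2°), so I relied on the knob angle and the wrist torque. A photo of the knob gave 0.309 rad against 0.314 rad from the arm, so it did not noticeably slip in the grip.
- **Other checks:** I did not push on the scanner to test that it is held. In the last pictures everything else on the counter looked to be where it started, and the gripper was clear of everything.

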